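# Refit the sanding drum on the keyed bench spindle

### The arm

A 6-joint arm with a two-finger parallel gripper is mounted at the origin on the work surface. World frame = base frame: x ahead of the robot, y to its left, z up, the work surface at z = 0. Lengths are in m, angles in degrees, forces in N, time in s.
With the tool pointing down it reaches from about 0.375 to 0.925 m from the base axis. Payload 5.7 kg.
Tool frame: the origin (TCP) lies at the very end of the fingers, on their centre line; the grasp point (between the pads) lies ctrl.grip_point_offset behind it (ctrl.grip_point_offset is the distance from the TCP to the grasp point, in m); z points along the fingers, y is the line along which they close (so a half turn about z gives the same grasp; the last joint's range is limited). The gripper opens to 85 mm and grips with 20 to 120 N. Pads are 22 mm wide; open, the fingers measure 114 mm over their backs; the gripper's body (76 mm by 85 mm) begins 54 mm behind the grasp point. The pads swing forward as they close: fully open they stand 13 mm farther back than shut.
Start: joints at [-78.157, 20.558, 86.54, -0, 72.909, -6.595], TCP at [0.19, -0.569, 0.231] pointing down, gripper open.
Joint ranges: [-170.27, 170.27], [-57.76, 135], [12.27, 136.19], [-55.21, 235.2], [11.17, 155.16], [-170.74, 170.74]. Speed limits (degrees/s): [136.94, 136.94, 180, 180, 180, 180].

### API

Orientations are given as a 3x3 rotation matrix whose columns are the frame's x, y, z axes.
In Python, from cell import sensors, camera, ctrl gives the robot as it stands.
- The arm moves only by the tool apply_moves, never from a script. Its argument "motion" is a list of rows, each a list of 3 entries, a list of its own where there are three numbers: the opening, from 0 (shut) to 1 (fully open), then the shift along the tool's x, y, z in m, then the turn, a rotation vector about the tool's x, y, z in degrees. A call has exactly 10 rows; each row shifts and turns the commanded pose from where the row before left it, along the tool's axes as they then stand; what a row does not reach is not made up. A row lasts 1/10 s, in which the tool goes at most 50 mm and 8.59 degrees, less where a joint would pass 70% of its speed; a pose out of reach is approached as far as the arm can. A call with a gripper value outside its range is refused whole. The fingers move at their own pace and stop on an object; "grip_force" is the grip in N (left out, the last holds). Time passes only in rows, so rows that do not move let the fingers close, or fill a call up. It gives the time, the measured TCP pose, the force, the opening and the grip force at its end, in the units of the state.
- sensors.sense(): the state, without advancing time (a new reading comes with each control period).
- camera(name): name is "side" or "top"; returns a dict with "img" (420x560x3 uint8, red, green, blue), "camera_matrix" (3x3 intrinsics, pixels), "D" ([k1, k2, p1, p2, k3] as OpenCV has them; the pictures are not rectified), "extrinsics" (4x4, takes a point from camera to world coordinates). Camera axes: x right, y up, looking along -z (the intrinsics and any distortion apply to the point x, -y, -z); pixel columns grow to the right and rows downward; lengths in m; the calibration is good to about 2 mm. A picture is of the moment at which its call begins. There is no depth.
- ctrl.close_job(): hands the job in; it is judged then, once.
The state is a dict: "t": time; "joint_positions": joint angles; "qd": joint speeds; "joint_efforts": joint torques, N m; "position": TCP position; "tcp_rot": TCP orientation; "ft_force": force on the tool from outside, world axes, zero at the start; "torque": the same for the moment, N m; "opening": opening from 0.0 (shut) to 1.0 (fully open); "grasp_force": force on a finger pad.
Only numpy, scipy, OpenCV 4.12 (cv2) and the standard library are available. Lean on these libraries where they do the work, as an engineer would, in place of code of your own. Each camera call takes 0.05 s, during which the arm holds its last target. There are 200 camera calls.

### The job

The keyed drive washer was left sitting high on the spindle of the bench sander. Turn it until its two tabs drop into the keyways and it is fully home on the flange, then take the sanding drum from the bench and lower it (do not drop it) over the spindle until it sits flat on the washer, and let go. Leave the mallet, scraper, jar and wooden slat where they are.

Things in the scene. Friction and masses are not known exactly. Their poses are not given: they have to be found in the camera images.
- machine: Bench spindle sander fixed to the bench: green housing 180 (x) x 150 (y) x 50 mm high with an upright spindle in the middle. Origin: centre of its underside, on the spindle axis; z up. On top two flat yellow lines, 40 to 82 mm from the axis, point along machine +x and -x, in line with the keyways; the rest of the top is clear. Black dust port on the +x side, red rocker switch on the -x side.
- seat (a point): Point on the spindle axis at the top of the dark round flange (56 mm across, its top 62 mm above the bench, 12 mm above the housing) on which the washer must lie; its axes are the machine's.
- keyway (a point): On the top of the brass keyed shoulder, in the mouth of its +x keyway, 16 mm from the axis. The shoulder is 40 mm across and 17 mm high above the flange; two opposite open keyways, 11 mm wide, run down its full height at machine +x and -x, as deep as the pilot.
- spindle_tip (a point): Top centre of the plain steel pilot above the shoulder: 24 mm across, top 43 mm above the flange, its last 5 mm a cone down to 16 mm across.
- washer: Aluminium drive washer: ring 60 mm outside, 42 mm bore, 18 mm high, 80 to 170 g. Two opposite tabs inside, along its own +x and -x, marked by red dabs on its top. Origin: centre of its underside, z up. It starts high on the spindle: plain lower bore round the shoulder (1 mm play), underside 8 mm above the flange, tabs 23 to 90 degrees off the keyways. Rim free to grip; it turns and lifts freely.
- washer_tab (a point): Top of the washer's +x tab, 18 mm from its axis. Each tab is 8 mm wide, reaches inward to 14 mm from the axis and fills the upper 9 mm of the washer's height. It rests on the shoulder until within about 5 degrees of a keyway (either tab in either keyway); then the washer can go down 8 mm to the flange, its top then 18 mm above the flange.
- drum: Sanding drum: upright round sleeve, red-brown grit outside, black ends, 50 mm across (52 over the grit), 50 mm high, 27 mm bore right through, 110 to 220 g; stands on the bench at one or the other side of the machine. Both ends alike, either may be down. Origin: centre of its underside at the start; z along its bore.
- drum_center (a point): Centre of the drum, half way up (25 mm from either end). On the home washer it lies 43 mm above the flange.
- mallet: Bystander: mallet, lying beyond the machine; off-white head 64 mm across and 90 mm long, yellow and black handle, 270 mm. Origin: under the head's centre; the handle runs towards its -x.
- scraper: Bystander: flat scraper lying on the bench on the other side of the machine from the drum, about 210 mm long along its x, 75 mm wide, 25 mm high, black handle towards its -x, steel blade towards +x. Origin: on the bench, near where blade and handle meet.
- jar: Bystander: amber jar with black lid, 70 mm across, 85 mm high, at the right. Origin: centre of its underside.
- slat: Bystander: thin wooden slat, 300 x 60 x 8 mm, lying at the left. Origin: centre of its underside.
There are look-alikes about, which are no part of the job. What is meant by the washer is not green, and is the smaller of those in its own colour.

How it is judged:
By the outcome, as a careful person would: the job done as asked, in the order asked, and still so for the second after the job is handed in, with the robot touching nothing.
It also fails if it takes over 51 s, if anything falls off the work surface, if the arm or the gripper's body presses on something with over 40 N, if the wrist force passes 120 N, or if a joint passes its speed limit or range.

## Working session

There is one attempt and no reset: what is moved stays moved. The work goes in short steps, Python scripts to look and compute and a tool call to move; the robot and the scene stay as the last step left them, time stands still between calls to the robot, and variables do not carry over. Pictures are saved under pics/ and viewed, at most 10 in all, crops included, and the job is handed in when it is done.

Besides the shell and the picture viewer there is one more tool, called as name(argument=value, ...) on one line, values as JSON. apply_moves: Moves the arm, as the interface text tells. Its arguments: {"type":"object","properties":{"motion":{"type":"array"},"grip_force":{"type":"number"}},"required":["motion"]}

```bash
mkdir -p pics
cat > h.py <<'E'
import numpy as np, cv2
from cell import sensors, camera, ctrl
def snap(n):
    c=camera(n); return c
def ray(c,uv):
    p=cv2.undistortPoints(np.array(uv,float).reshape(-1,1,2),np.array(c["camera_matrix"]),np.array(c["D"],float)).reshape(-1,2)
    E=np.array(c["extrinsics"]); d=np.c_[p[:,0],-p[:,1],-np.ones(len(p))]@E[:3,:3].T
    return E[:3,3],d
def onplane(c,uv,z):
    o,d=ray(c,uv); return o+d*((z-o[2])/d[:,2])[:,None]
def proj(c,P):
    E=np.array(c["extrinsics"]); q=(np.atleast_2d(P)-E[:3,3])@E[:3,:3]
    q=q*[1,-1,-1]
    return cv2.projectPoints(q,np.zeros(3),np.zeros(3),np.array(c["camera_matrix"]),np.array(c["D"],float))[0].reshape(-1,2)
E
python3 - <<'E'
from h import *
a=camera("top");b=camera("side")
for n,c in(("top",a),("side",b)):
    cv2.imwrite(f"pics/{n}0.png",c["img"][:,:,::-1]); print(np.round(c["camera_matrix"],1).tolist(),np.round(c["extrinsics"],3).tolist())
s=sensors.sense();print({k:np.round(v,3).tolist() for k,v in s.items()},ctrl.grip_point_offset)
E
```

```text
[[395.1, 0.0, 276.7], [0.0, 395.1, 207.3], [0.0, 0.0, 1.0]] [[-0.012, 0.996, -0.085, 0.491], [-1.0, -0.013, -0.007, -0.005], [-0.008, 0.085, 0.996, 1.305], [0.0, 0.0, 0.0, 1.0]]
[[433.1, 0.0, 278.4], [0.0, 433.1, 211.8], [0.0, 0.0, 1.0]] [[-0.993, 0.077, -0.086, 0.491], [-0.115, -0.639, 0.761, 0.916], [0.003, 0.766, 0.643, 0.845], [0.0, 0.0, 0.0, 1.0]]
{'t': 0.1, 'joint_positions': [-78.157, 20.595, 86.595, 0.002, 72.909, -6.594], 'qd': [0.0, -0.11, -0.056, 0.036, -0.102, -0.08], 'joint_efforts': [0.001, -52.865, -27.935, -0.0, 0.005, -0.0], 'position': [0.19, -0.569, 0.231], 'tcp_rot': [[0.949, 0.316, -0.0], [0.316, -0.949, 0.002], [0.0, -0.002, -1.0]], 'ft_force': [0.304, 1.223, -0.66], 'torque': [0.05, -0.021, -0.01], 'grasp_force': 0.0, 'opening': 1.002} 0.0187
```

View pics/top0.png

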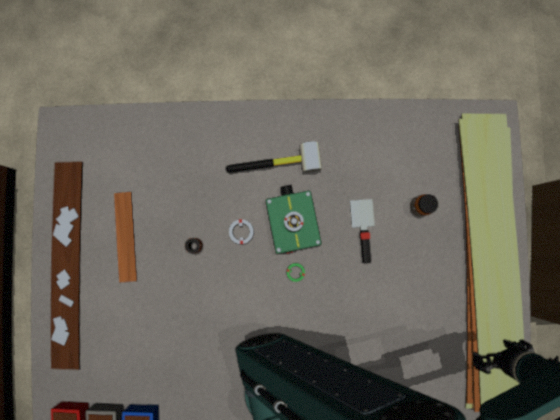

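View pics/side0.png

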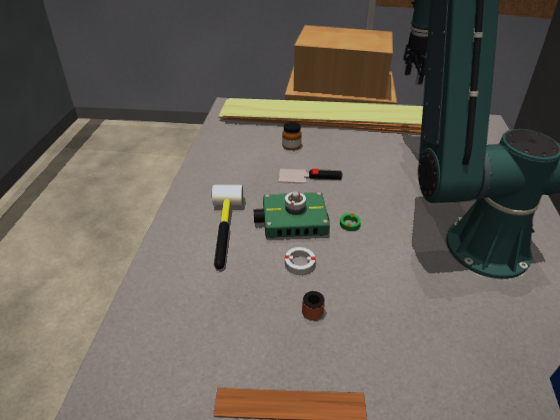

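Run:
```python
from h import *
a=camera("top");b=camera("side")
A=a["img"];B=b["img"]
cv2.imwrite("pics/crop.png",np.hstack([cv2.resize(A[182:262,255:335],(400,400),interpolation=cv2.INTER_CUBIC),cv2.resize(B[180:245,250:330],(400,400),interpolation=cv2.INTER_CUBIC)])[:,:,::-1])
def blobs(c,roi,f,z,mn=2):
    r0,r1,c0,c1=roi; I=c["img"].astype(int)
    m=np.zeros(I.shape[:2],np.uint8); m[r0:r1,c0:c1]=f(I[...,0],I[...,1],I[...,2])[r0:r1,c0:c1]
    n,l,s,ce=cv2.connectedComponentsWithStats(m)
    for i in range(1,n):
        if s[i,4]>=mn: print(s[i].tolist(),np.round(ce[i],2).tolist(),np.round(onplane(c,ce[i],z)[0],4).tolist())
yel=lambda r,g,b:(r>110)&(g>100)&(b<90)&(abs(r-g)<60)
red=lambda r,g,b:(r>g+45)&(r>b+45)
roiT=(185,262,258,330); roiS=(185,240,255,335)
for n,c,roi in(("T",a,roiT),("S",b,roiS)):
    print(n,"yellow");blobs(c,roi,yel,.05);print("red");blobs(c,roi,red,.088)
    print("housing green");blobs(c,roi,lambda r,g,b:(g>r+25)&(g>b+10),.05,50)
print("drum T");blobs(a,(230,262,178,210),lambda r,g,b:(r+g+b<170),.05,20)
print("drum S");blobs(b,(285,325,295,335),lambda r,g,b:(r<60)|(r>g+25),.025,20)
```

```text
T yellow
[288, 197, 4, 12, 24] [289.12, 202.25] [0.6134, -0.0359, 0.05]
[289, 217, 2, 3, 3] [289.67, 218.0] [0.5631, -0.0369, 0.05]
[296, 216, 2, 3, 6] [296.5, 217.0] [0.566, -0.0586, 0.05]
[297, 223, 2, 3, 4] [297.25, 224.0] [0.5437, -0.0607, 0.05]
[289, 224, 3, 3, 5] [290.2, 224.8] [0.5414, -0.0382, 0.05]
[295, 234, 4, 13, 23] [296.83, 239.96] [0.4932, -0.0585, 0.05]
red
[285, 218, 2, 2, 4] [285.5, 218.5] [0.5595, -0.023, 0.088]
[301, 223, 2, 1, 2] [301.5, 223.0] [0.545, -0.0721, 0.088]
housing green
[267, 192, 54, 61, 2098] [292.85, 221.82] [0.5508, -0.0468, 0.05]
S yellow
[309, 206, 15, 3, 35] [315.89, 207.03] [0.4926, -0.0583, 0.05]
[267, 208, 14, 3, 33] [272.82, 208.73] [0.6154, -0.0358, 0.05]
red
[298, 192, 2, 2, 3] [298.67, 192.33] [0.545, -0.0724, 0.088]
[291, 202, 3, 3, 8] [291.88, 202.88] [0.5599, -0.022, 0.088]
housing green
[264, 193, 65, 36, 1564] [294.5, 212.19] [0.552, -0.0278, 0.05]
drum T
[185, 239, 18, 14, 174] [193.58, 245.45] [0.4793, 0.2699, 0.05]
drum S
[302, 291, 23, 30, 528] [312.66, 305.18] [0.4818, 0.2759, 0.025]
```

View pics/crop.png

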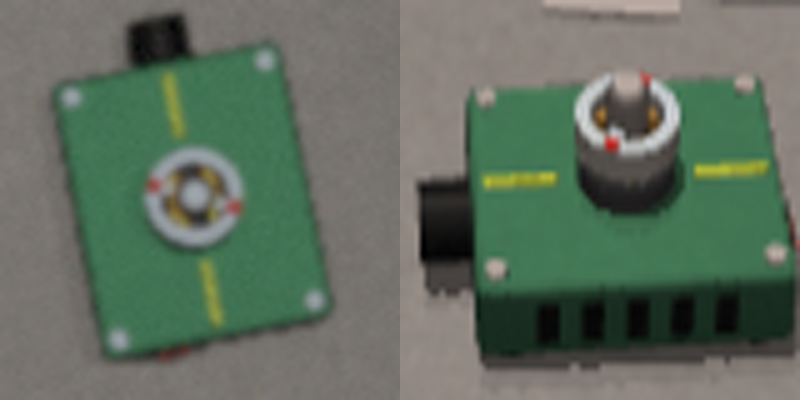

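The three rings in the top view:
- the silver ring on the spindle at (293,221)
- a larger loose silver ring at (241,232)
- a green ring at (295,272)

The one on the spindle is the washer: it is the smaller silver ring, it isn't green, and the crop shows it sitting high with two red dabs.

Measured values, with both views agreeing to about 1 mm:

| Quantity | Value |
|---|---|
| Spindle axis | about (0.553, -0.047) |
| Machine yaw | 10.5° |
| Tabs | 73.5° |
| Turn needed | -63° |
| Drum | about (0.480, 0.272) |

apply_moves(motion=[[1, [0.039, -0.0293, 0], [0, 0, 0]], [1, [0.039, -0.0293, 0], [0, 0, 0]], [1, [0.039, -0.0293, 0], [0, 0, 0]], [1, [0.039, -0.0293, 0], [0, 0, 0]], [1, [0.039, -0.0293, 0], [0, 0, 0]], [1, [0.039, -0.0293, 0], [0, 0, 0]], [1, [0.039, -0.0293, 0], [0, 0, 0]], [1, [0.039, -0.0293, 0], [0, 0, 0]], [1, [0.039, -0.0293, 0], [0, 0, 0]], [1, [0.039, -0.0293, 0], [0, 0, 0]]], grip_force=25)

```text
t: 1.2
position: [0.4678, -0.166, 0.2314]
tcp_rot: [[0.949, 0.316, 0.0], [0.316, -0.949, -0.0], [0.0, 0.0, -1.0]]
ft_force: [1.4, -0.6, -0.4]
opening: 0.998
grasp_force: 0.0
```

apply_moves(motion=[[1, [0.039, -0.0293, 0], [0, 0, 0]], [1, [0.039, -0.0293, 0], [0, 0, 0]], [1, [0.039, -0.0293, 0], [0, 0, 0]], [1, [0, 0, 0.02], [0, 0, 0]], [1, [0, 0, 0.03], [0, 0, 0]], [1, [0, 0, 0.03], [0, 0, 0]], [1, [0, 0, 0.02], [0, 0, 0]], [1, [0, 0, 0], [0, 0, 0]], [1, [0, 0, 0], [0, 0, 0]], [1, [0, 0, 0], [0, 0, 0]]])

```text
t: 2.2
position: [0.5513, -0.0477, 0.1326]
tcp_rot: [[0.949, 0.316, 0.002], [0.316, -0.949, -0.0], [0.002, 0.001, -1.0]]
ft_force: [1.1, -0.5, 0.5]
opening: 1.002
grasp_force: 0.0
```

Run:
```python
from h import *
b=camera("side")
s=sensors.sense();print({k:np.round(v,4).tolist() for k,v in s.items()})
cv2.imwrite("pics/s1.png",cv2.resize(b["img"][120:260,220:400],(771,600),interpolation=cv2.INTER_CUBIC)[:,:,::-1])
R=np.array(s["tcp_rot"]);print("to axis in tool",np.round(R.T@(np.array([.553,-.047,.066])-s["position"]),4))
```

```text
{'t': 2.25, 'joint_positions': [-12.106, 22.9819, 98.7823, 0.007, 58.0842, 59.4568], 'qd': [0.0149, -0.1481, -0.0012, 0.0436, -0.2678, -0.0563], 'joint_efforts': [0.0206, -49.6738, -22.3645, 0.0021, 0.0185, -0.0], 'position': [0.5514, -0.0478, 0.1327], 'tcp_rot': [[0.9487, 0.3162, 0.0026], [0.3162, -0.9487, -0.0005], [0.0023, 0.0013, -1.0]], 'ft_force': [-0.0265, -0.2397, -0.4115], 'torque': [0.0414, 0.0334, -0.0379], 'grasp_force': 0.0, 'opening': 1.002}
to axis in tool [ 0.0016 -0.0003  0.0667]
```

View pics/s1.png

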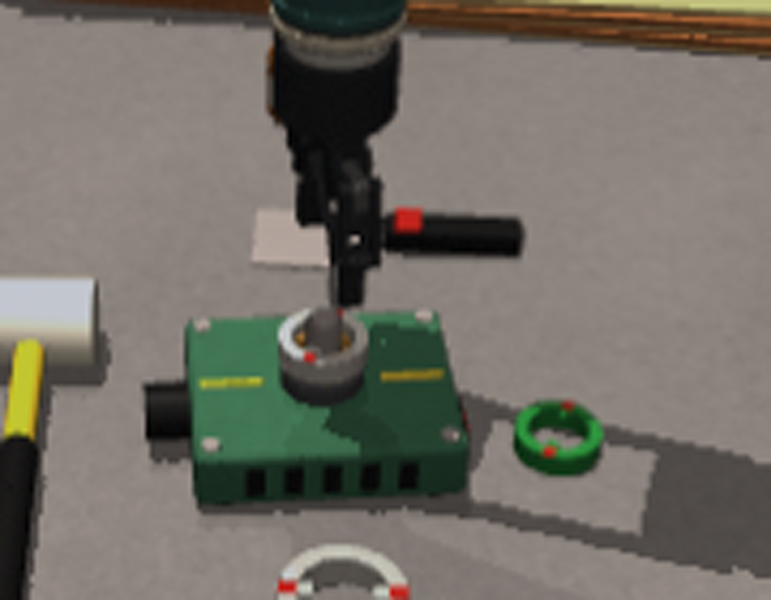

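The picture shows the gripper above the spindle, with the washer still high and its dabs near (310,357) and (340,312). I'll descend and grip the rim.

apply_moves(motion=[[1, [0.0016, 0, 0.02], [0, 0, 0]], [1, [0, 0, 0.02], [0, 0, 0]], [1, [0, 0, 0.02], [0, 0, 0]], [1, [0, 0, 0.01], [0, 0, 0]], [1, [0, 0, 0], [0, 0, 0]], [0.5, [0, 0, 0], [0, 0, 0]], [0.5, [0, 0, 0], [0, 0, 0]], [0.5, [0, 0, 0], [0, 0, 0]], [0.5, [0, 0, 0], [0, 0, 0]], [0.5, [0, 0, 0], [0, 0, 0]]], grip_force=25)

```text
t: 3.25
position: [0.5528, -0.0471, 0.0626]
tcp_rot: [[0.949, 0.316, 0.002], [0.316, -0.949, -0.0], [0.002, 0.001, -1.0]]
ft_force: [-0.7, 1.0, 6.2]
opening: 0.689
grasp_force: 26.4
```

Gripped: the opening corresponds to about 59 mm. A world turn of -63° is +63° about the tool z axis.

apply_moves(motion=[[0.5, [0, 0, 0], [0, 0, 8]], [0.5, [0, 0, 0], [0, 0, 8]], [0.5, [0, 0, 0], [0, 0, 8]], [0.5, [0, 0, 0], [0, 0, 8]], [0.5, [0, 0, 0], [0, 0, 8]], [0.5, [0, 0, 0], [0, 0, 8]], [0.5, [0, 0, 0], [0, 0, 8]], [0.5, [0, 0, 0], [0, 0, 4]], [0.5, [0, 0, 0], [0, 0, 0]], [0.5, [0, 0, 0], [0, 0, 0]]])

```text
t: 4.25
position: [0.5519, -0.047, 0.0615]
tcp_rot: [[0.75, -0.662, 0.0], [-0.662, -0.75, -0.0], [0.0, -0.0, -1.0]]
ft_force: [-0.1, -0.4, -1.2]
opening: 0.686
grasp_force: 27.0
```

apply_moves(motion=[[0.5, [0, 0, 0.001], [0, 0, 1]], [0.5, [0, 0, 0.001], [0, 0, 1]], [0.5, [0, 0, 0.001], [0, 0, 1]], [0.5, [0, 0, 0.001], [0, 0, 0]], [0.5, [0, 0, 0.001], [0, 0, 0]], [0.5, [0, 0, 0], [0, 0, 0]], [0.5, [0, 0, 0], [0, 0, 0]], [0.5, [0, 0, 0], [0, 0, 0]], [0.5, [0, 0, 0], [0, 0, 0]], [0.5, [0, 0, 0], [0, 0, 0]]])

```text
t: 5.25
position: [0.5519, -0.047, 0.0563]
tcp_rot: [[0.713, -0.702, 0.0], [-0.702, -0.713, 0.0], [0.0, -0.0, -1.0]]
ft_force: [1.3, 0.6, -2.5]
opening: 0.687
grasp_force: 27.2
```

Run:
```python
from h import *
b=camera("side");a=camera("top")
s=sensors.sense();print({k:np.round(s[k],4).tolist() for k in("position","tcp_rot","ft_force","torque","opening","joint_positions")})
cv2.imwrite("pics/s2.png",np.hstack([cv2.resize(b["img"][170:240,250:330],(457,400),interpolation=cv2.INTER_CUBIC),cv2.resize(a["img"][190:250,265:315],(333,400),interpolation=cv2.INTER_CUBIC)])[:,:,::-1])
```

```text
{'position': [0.5519, -0.047, 0.0563], 'tcp_rot': [[0.7125, -0.7017, 0.0002], [-0.7017, -0.7125, 0.0], [0.0001, -0.0002, -1.0]], 'ft_force': [2.151, -0.7086, -1.9442], 'torque': [-0.0923, -0.2282, -0.0156], 'opening': 0.6868, 'joint_positions': [-12.0155, 29.2188, 102.1569, 0.0048, 48.6121, 122.5422]}
```

View pics/s2.png

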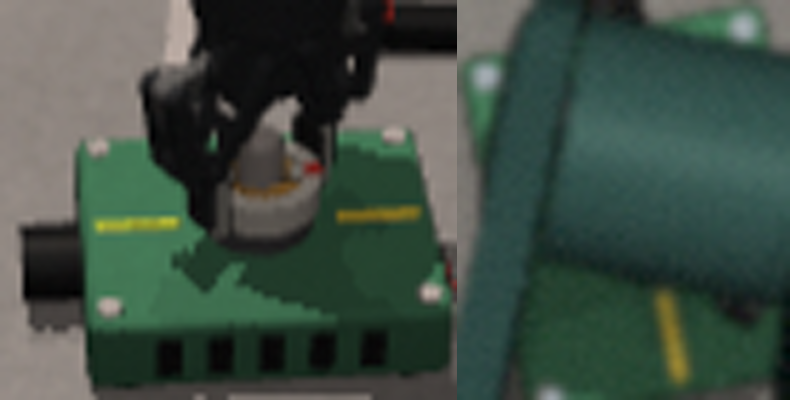

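The dab at (312,168) is now in line with the yellow line. The tool came down 5 mm with no reaction force, so the tabs are in the keyways. I'll go the rest of the way.

apply_moves(motion=[[0.5, [0, 0, 0.001], [0, 0, 0]], [0.5, [0, 0, 0.001], [0, 0, 0]], [0.5, [0, 0, 0.001], [0, 0, 0]], [0.5, [0, 0, 0], [0, 0, 0]], [0.5, [0, 0, 0], [0, 0, 0]], [0.5, [0, 0, 0], [0, 0, 0]], [0.5, [0, 0, 0], [0, 0, 0]], [0.5, [0, 0, 0], [0, 0, 0]], [0.5, [0, 0, 0], [0, 0, 0]], [0.5, [0, 0, 0], [0, 0, 0]]])

```text
t: 6.35
position: [0.5519, -0.0469, 0.0547]
tcp_rot: [[0.713, -0.702, 0.001], [-0.702, -0.713, -0.0], [0.001, -0.0, -1.0]]
ft_force: [-2.4, 1.0, 13.2]
opening: 0.688
grasp_force: 28.7
```

apply_moves(motion=[[1, [0, 0, 0], [0, 0, 0]], [1, [0, 0, 0], [0, 0, 0]], [1, [0, 0, 0], [0, 0, 0]], [1, [0, 0, 0], [0, 0, 0]], [1, [0, 0, -0.02], [0, 0, 0]], [1, [0, 0, -0.03], [0, 0, 0]], [1, [0, 0, -0.05], [0, 0, -8]], [1, [0, 0, -0.05], [0, 0, -8]], [1, [0, 0, -0.02], [0, 0, -8]], [1, [0, 0, 0], [0, 0, -8]]])

```text
t: 7.35
position: [0.5544, -0.0475, 0.2275]
tcp_rot: [[0.977, -0.212, 0.008], [-0.212, -0.977, -0.001], [0.008, -0.0, -1.0]]
ft_force: [1.0, -0.6, 0.4]
opening: 1.002
grasp_force: 0.0
```

apply_moves(motion=[[1, [0, 0, 0], [0, 0, -8]], [1, [0, 0, 0], [0, 0, -8]], [1, [0, 0, 0], [0, 0, -8]], [1, [0, 0, 0], [0, 0, -8]], [1, [0, 0, 0], [0, 0, 0]], [1, [0, 0, 0], [0, 0, 0]], [1, [0, 0, 0], [0, 0, 0]], [1, [0, 0, 0], [0, 0, 0]], [1, [0, 0, 0], [0, 0, 0]], [1, [0, 0, 0], [0, 0, 0]]])

```text
t: 8.35
position: [0.5518, -0.047, 0.2233]
tcp_rot: [[0.943, 0.332, -0.0], [0.332, -0.943, 0.0], [-0.0, -0.0, -1.0]]
ft_force: [0.1, 0.0, -0.4]
opening: 0.997
grasp_force: 0.0
```

Run:
```python
from h import *
b=camera("side")
s=sensors.sense();print({k:np.round(s[k],4).tolist() for k in("position","tcp_rot","ft_force","joint_positions")})
cv2.imwrite("pics/s3.png",cv2.resize(b["img"][170:235,260:330],(646,600),interpolation=cv2.INTER_CUBIC)[:,:,::-1])
I=b["img"].astype(int);r,g,bb=I[...,0],I[...,1],I[...,2]
m=((r>g+45)&(r>bb+45)).astype(np.uint8);m[:185]=0;m[240:]=0;m[:,:255]=0;m[:,326:]=0
n,l,st,ce=cv2.connectedComponentsWithStats(m)
for i in range(1,n):print(st[i,4],ce[i])
# predicted dab pixels at r=25.3mm for home (z .080) and high (.088)
c=np.array([.553,-.047]);u=np.array([np.cos(np.radians(10.5)),np.sin(np.radians(10.5))])
for z in(.080,.088):print(z,np.round(proj(b,[[*(c+.0257*u),z],[*(c-.0257*u),z]]),1).tolist())
d=np.array([.480,.272,.0])
R=np.array(s["tcp_rot"]);print("to drum in tool",np.round(R.T@(d-s["position"]),4))
```

```text
{'position': [0.5518, -0.0469, 0.2233], 'tcp_rot': [[0.9432, 0.3323, -0.0], [0.3323, -0.9432, 0.0002], [0.0, -0.0002, -1.0]], 'ft_force': [0.4837, -0.0805, 0.8672], 'joint_positions': [-12.0165, 17.2021, 92.875, 0.0089, 69.927, 58.5695]}
6 [304.  199.5]
5 [286.2 200.4]
0.08 [[286.0, 200.1], [304.0, 199.4]]
0.088 [[286.1, 197.9], [304.1, 197.2]]
to drum in tool [ 0.0383 -0.3246  0.2234]
```

View pics/s3.png

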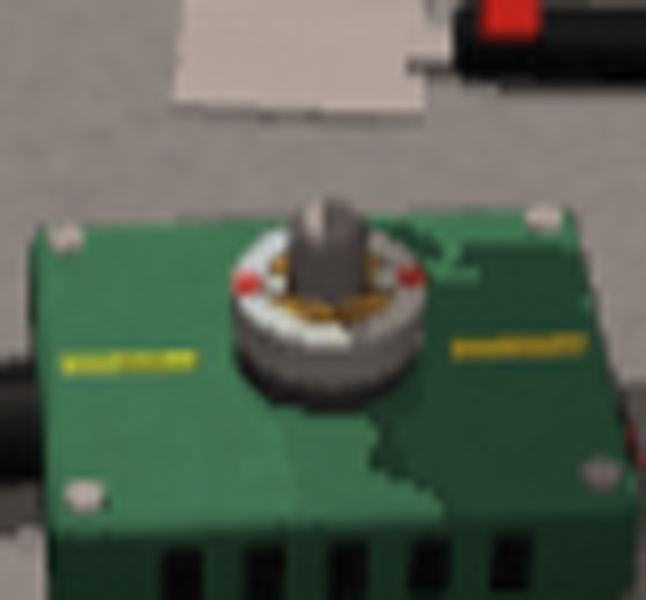

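The dabs are at (248,285) and (411,277) in the crop, full-frame (286.2,200.4) and (304.0,199.5). That matches the prediction for z = 0.080, so the washer is home. Re-casting both drum masks at mid-height gives (0.4805, 0.2757), so I'll fetch the drum from there.

apply_moves(motion=[[1, [0.005, -0.041, 0], [0, 0, 0]], [1, [0.005, -0.041, 0], [0, 0, 0]], [1, [0.005, -0.041, 0], [0, 0, 0]], [1, [0.005, -0.041, 0], [0, 0, 0]], [1, [0.005, -0.041, 0], [0, 0, 0]], [1, [0.005, -0.041, 0], [0, 0, 0]], [1, [0.005, -0.041, 0], [0, 0, 0]], [1, [0.005, -0.041, 0], [0, 0, 0]], [1, [0, 0, 0.05], [0, 0, 0]], [1, [0, 0, 0.05], [0, 0, 0]]])

```text
t: 9.4
position: [0.4818, 0.2781, 0.124]
tcp_rot: [[0.942, 0.335, 0.006], [0.335, -0.942, 0.003], [0.006, -0.001, -1.0]]
ft_force: [1.5, 0.3, 0.1]
opening: 0.999
grasp_force: 0.0
```

apply_moves(motion=[[1, [0, 0, 0], [0, 0, 0]], [1, [0, 0, 0], [0, 0, 0]], [1, [0, 0, 0], [0, 0, 0]], [1, [0, 0, 0], [0, 0, 0]], [1, [0, 0, 0], [0, 0, 0]], [1, [0, 0, 0], [0, 0, 0]], [1, [0, 0, 0], [0, 0, 0]], [1, [0, 0, 0], [0, 0, 0]], [1, [0, 0, 0], [0, 0, 0]], [1, [0, 0, 0], [0, 0, 0]]])

```text
t: 10.4
position: [0.4803, 0.2756, 0.1233]
tcp_rot: [[0.943, 0.333, -0.0], [0.333, -0.943, 0.0], [-0.0, -0.0, -1.0]]
ft_force: [0.2, 0.5, 0.4]
opening: 1.001
grasp_force: 0.0
```

Run:
```python
from h import *
b=camera("side")
s=sensors.sense();print({k:np.round(s[k],4).tolist() for k in("position","tcp_rot","ft_force","joint_positions")})
cv2.imwrite("pics/s4.png",cv2.resize(b["img"][220:340,240:400],(800,600),interpolation=cv2.INTER_CUBIC)[:,:,::-1])
# red sleeve silhouette vs predicted extents of a 52 mm sleeve
I=b["img"].astype(int);m=(I[...,0]>I[...,1]+25)&(I[...,0]>I[...,2]+20);m[:285]=0;m[330:]=0;m[:,:295]=0;m[:,335:]=0
ys,xs=np.nonzero(m);print("mask cols",xs.min(),xs.max(),"rows",ys.min(),ys.max())
t=np.linspace(0,2*np.pi,60)
P=np.vstack([np.c_[.4805+.026*np.cos(t),.2757+.026*np.sin(t),0*t+z] for z in(0,.05)])
q=proj(b,P);print("pred",q.min(0),q.max(0))
R=np.array(s["tcp_rot"]);print("to drum in tool",np.round(R.T@(np.array([.4805,.2757,.016])-s["position"]),4))
```

```text
{'position': [0.4803, 0.2756, 0.1233], 'tcp_rot': [[0.943, 0.3328, -0.0002], [0.3328, -0.943, 0.0], [-0.0002, -0.0001, -1.0]], 'ft_force': [-0.3775, 0.6603, 0.5385], 'joint_positions': [22.6998, 23.782, 99.1219, 0.0077, 57.1045, 93.258]}
mask cols 302 324 rows 299 319
pred [301.73542218 289.71346639] [325.06169888 320.64474505]
to drum in tool [0.0002 0.     0.1073]
```

View pics/s4.png

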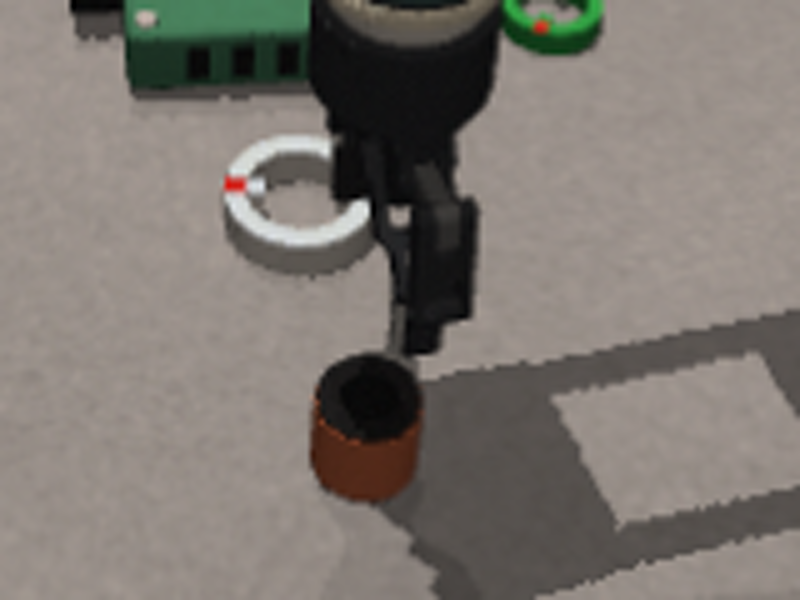

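The drum's top is at (368,397) in the crop with the fingers straddling it, and its silhouette agrees with the prediction to under 1 px. I'll descend and grip.

apply_moves(motion=[[1, [0, 0, 0.04], [0, 0, 0]], [1, [0, 0, 0.04], [0, 0, 0]], [1, [0, 0, 0.02], [0, 0, 0]], [1, [0, 0, 0.006], [0, 0, 0]], [1, [0, 0, 0], [0, 0, 0]], [1, [0, 0, 0], [0, 0, 0]], [0.3, [0, 0, 0], [0, 0, 0]], [0.3, [0, 0, 0], [0, 0, 0]], [0.3, [0, 0, 0], [0, 0, 0]], [0.3, [0, 0, 0], [0, 0, 0]]], grip_force=40)

```text
t: 11.45
position: [0.481, 0.2759, 0.0186]
tcp_rot: [[0.943, 0.333, 0.002], [0.333, -0.943, 0.001], [0.002, -0.0, -1.0]]
ft_force: [-0.5, 0.3, 6.7]
opening: 0.568
grasp_force: 41.0
```

apply_moves(motion=[[0.3, [0, 0, 0], [0, 0, 0]], [0.3, [0, 0, 0], [0, 0, 0]], [0.3, [0, 0, 0], [0, 0, 0]], [0.3, [0, 0, -0.02], [0, 0, 0]], [0.3, [0, 0, -0.04], [0, 0, 0]], [0.3, [0, 0, -0.04], [0, 0, 0]], [0.3, [0, 0, -0.04], [0, 0, 0]], [0.3, [0, 0, -0.01], [0, 0, 0]], [0.3, [0, 0, 0], [0, 0, 0]], [0.3, [0, 0, 0], [0, 0, 0]]])

```text
t: 12.45
position: [0.4793, 0.2752, 0.1662]
tcp_rot: [[0.943, 0.333, -0.002], [0.333, -0.943, -0.001], [-0.002, 0.0, -1.0]]
ft_force: [-0.8, 0.6, -1.3]
opening: 0.567
grasp_force: 42.4
```

apply_moves(motion=[[0.3, [-0.0049, 0.041, 0], [0, 0, 0]], [0.3, [-0.0049, 0.041, 0], [0, 0, 0]], [0.3, [-0.0049, 0.041, 0], [0, 0, 0]], [0.3, [-0.0049, 0.041, 0], [0, 0, 0]], [0.3, [-0.0049, 0.041, 0], [0, 0, 0]], [0.3, [-0.0049, 0.041, 0], [0, 0, 0]], [0.3, [-0.0049, 0.041, 0], [0, 0, 0]], [0.3, [-0.0049, 0.041, 0], [0, 0, 0]], [0.3, [0, 0, 0.01], [0, 0, 0]], [0.3, [0, 0, 0.01], [0, 0, 0]]])

```text
t: 13.45
position: [0.5512, -0.0473, 0.1448]
tcp_rot: [[0.944, 0.33, -0.004], [0.33, -0.944, 0.001], [-0.003, -0.002, -1.0]]
ft_force: [-0.3, 1.0, -3.0]
opening: 0.571
grasp_force: 42.7
```

apply_moves(motion=[[0.3, [0, 0, 0.005], [0, 0, 0]], [0.3, [0, 0, 0.005], [0, 0, 0]], [0.3, [0, 0, 0], [0, 0, 0]], [0.3, [0, 0, 0], [0, 0, 0]], [0.3, [0, 0, 0], [0, 0, 0]], [0.3, [0, 0, 0], [0, 0, 0]], [0.3, [0, 0, 0], [0, 0, 0]], [0.3, [0, 0, 0], [0, 0, 0]], [0.3, [0, 0, 0], [0, 0, 0]], [0.3, [0, 0, 0], [0, 0, 0]]])

```text
t: 14.45
position: [0.5525, -0.0467, 0.1373]
tcp_rot: [[0.943, 0.333, 0.0], [0.333, -0.943, 0.0], [0.0, -0.0, -1.0]]
ft_force: [0.6, 0.6, -2.3]
opening: 0.565
grasp_force: 42.7
```

Run:
```python
from h import *
b=camera("side")
s=sensors.sense();print({k:np.round(s[k],4).tolist() for k in("position","tcp_rot","ft_force","joint_positions","opening")})
cv2.imwrite("pics/s5.png",cv2.resize(b["img"][140:230,240:350],(733,600),interpolation=cv2.INTER_CUBIC)[:,:,::-1])
I=b["img"].astype(int);m=(I[...,0]>I[...,1]+25)&(I[...,0]>I[...,2]+20);m[:150]=0;m[198:]=0;m[:,:270]=0;m[:,322:]=0
for r in range(150,198):
    x=np.nonzero(m[r])[0]
    if len(x)>3: print(r,x.min(),x.max(),len(x),end="; ")
p=np.array(s["position"]);zb=p[2]-.0173
print()
t=np.linspace(0,2*np.pi,90)
for z in(zb,zb+.025,zb+.05):
    q=proj(b,np.c_[p[0]+.026*np.cos(t),p[1]+.026*np.sin(t),0*t+z]);print("pred z%.3f"%z,q.min(0).round(1),q.max(0).round(1))
for z in(.08,.105):print("axis",z,proj(b,[[.553,-.047,z]]).round(1))
```

```text
{'position': [0.5525, -0.0468, 0.1373], 'tcp_rot': [[0.943, 0.3327, -0.0001], [0.3327, -0.943, 0.0001], [-0.0, -0.0001, -1.0]], 'ft_force': [-0.8372, -0.0755, -1.691], 'joint_positions': [-11.9793, 22.7865, 98.2811, 0.004, 58.936, 58.5872], 'opening': 0.5689}
168 312 318 7; 169 312 318 7; 170 312 318 7; 171 312 318 7; 172 312 318 7; 173 312 318 7; 174 312 317 6; 180 287 291 5; 181 287 304 8; 182 287 304 9; 183 287 304 8; 184 287 304 8; 185 287 304 10; 186 287 304 10; 187 287 304 10; 188 287 304 10; 189 287 304 11; 190 288 303 14; 191 289 302 14; 192 290 301 12; 193 292 299 8; 
pred z0.120 [286.3 183. ] [305.  194.3]
pred z0.145 [286.4 175.8] [305.3 186.9]
pred z0.170 [286.5 168.4] [305.7 179.4]
axis 0.08 [[295.  199.8]]
axis 0.105 [[295.3 192.8]]
```

View pics/s5.png

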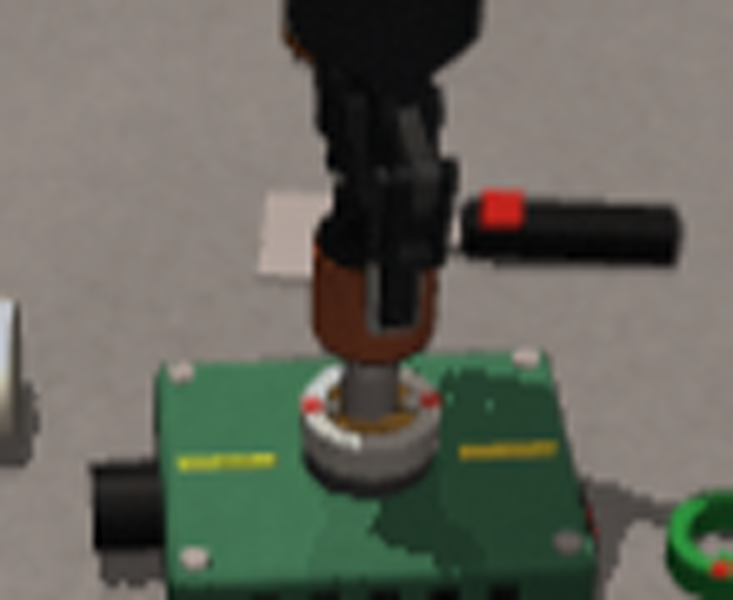

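In the crop the sleeve spans about (312 to 438), directly over the pilot at (372,390). Its full-frame centre is 295.5, against an axis of 295.3. I'll lower slowly.

apply_moves(motion=[[0.3, [0, 0, 0.006], [0, 0, 0]], [0.3, [0, 0, 0.004], [0, 0, 0]], [0.3, [0, 0, 0.002], [0, 0, 0]], [0.3, [0, 0, 0.002], [0, 0, 0]], [0.3, [0, 0, 0.002], [0, 0, 0]], [0.3, [0, 0, 0.002], [0, 0, 0]], [0.3, [0, 0, 0.002], [0, 0, 0]], [0.3, [0, 0, 0.002], [0, 0, 0]], [0.3, [0, 0, 0.002], [0, 0, 0]], [0.3, [0, 0, 0], [0, 0, 0]]])

```text
t: 15.5
position: [0.5523, -0.0466, 0.113]
tcp_rot: [[0.943, 0.333, -0.001], [0.333, -0.943, 0.0], [-0.0, -0.0, -1.0]]
ft_force: [0.5, 0.8, -1.5]
opening: 0.571
grasp_force: 42.7
```

The drum is on the pilot with no side force, so I'll continue.

apply_moves(motion=[[0.3, [0, 0, 0.002], [0, 0, 0]], [0.3, [0, 0, 0.002], [0, 0, 0]], [0.3, [0, 0, 0.002], [0, 0, 0]], [0.3, [0, 0, 0.002], [0, 0, 0]], [0.3, [0, 0, 0.002], [0, 0, 0]], [0.3, [0, 0, 0.002], [0, 0, 0]], [0.3, [0, 0, 0.001], [0, 0, 0]], [0.3, [0, 0, 0.001], [0, 0, 0]], [0.3, [0, 0, 0], [0, 0, 0]], [0.3, [0, 0, 0], [0, 0, 0]]])

```text
t: 16.5
position: [0.5525, -0.0467, 0.0993]
tcp_rot: [[0.943, 0.333, 0.0], [0.333, -0.943, 0.0], [0.0, -0.0, -1.0]]
ft_force: [0.0, -0.2, -1.5]
opening: 0.571
grasp_force: 42.7
```

apply_moves(motion=[[0.3, [0, 0, 0.0005], [0, 0, 0]], [0.3, [0, 0, 0.0005], [0, 0, 0]], [0.3, [0, 0, 0.0005], [0, 0, 0]], [0.3, [0, 0, 0], [0, 0, 0]], [0.3, [0, 0, 0], [0, 0, 0]], [0.3, [0, 0, 0], [0, 0, 0]], [0.3, [0, 0, 0], [0, 0, 0]], [0.3, [0, 0, 0], [0, 0, 0]], [0.3, [0, 0, 0], [0, 0, 0]], [0.3, [0, 0, 0], [0, 0, 0]]])

```text
t: 17.5
position: [0.5526, -0.0467, 0.0986]
tcp_rot: [[0.943, 0.333, 0.0], [0.333, -0.943, -0.0], [0.0, 0.0, -1.0]]
ft_force: [-2.2, -0.4, 4.8]
opening: 0.57
grasp_force: 43.6
```

Contact came at TCP 0.0986. On the bench the grip was at 0.0186, and 0.0186 + 0.080 = 0.0986, so the drum is seated. I'll release and retreat.

apply_moves(motion=[[0.65, [0, 0, 0], [0, 0, 0]], [0.75, [0, 0, 0], [0, 0, 0]], [1, [0, 0, 0], [0, 0, 0]], [1, [0, 0, 0], [0, 0, 0]], [1, [0, 0, 0], [0, 0, 0]], [1, [0, 0, -0.01], [0, 0, 0]], [1, [0, 0, -0.02], [0, 0, 0]], [1, [0, 0, -0.03], [0, 0, 0]], [1, [0, 0, -0.04], [0, 0, 0]], [1, [0, 0, -0.03], [0, 0, 0]]])

```text
t: 18.5
position: [0.553, -0.0468, 0.2307]
tcp_rot: [[0.943, 0.333, 0.002], [0.333, -0.943, -0.0], [0.002, 0.001, -1.0]]
ft_force: [0.3, -0.5, -0.0]
opening: 1.003
grasp_force: 0.0
```

Run:
```python
from h import *
b=camera("side")
s=sensors.sense();print({k:np.round(s[k],4).tolist() for k in("position","ft_force","opening")})
cv2.imwrite("pics/s6.png",cv2.resize(b["img"][140:230,240:350],(733,600),interpolation=cv2.INTER_CUBIC)[:,:,::-1])
I=b["img"].astype(int);m=(I[...,0]>I[...,1]+25)&(I[...,0]>I[...,2]+20);m[:165]=0;m[212:]=0;m[:,:275]=0;m[:,312:]=0
ys,xs=np.nonzero(m);print(xs.min(),xs.max(),ys.min(),ys.max())
t=np.linspace(0,2*np.pi,90)
for z in(.08,.088,.13):
    q=proj(b,np.c_[.5528+.026*np.cos(t),-.047+.026*np.sin(t),0*t+z]);print("pred",z,q.min(0).round(1),q.max(0).round(1))
```

```text
{'position': [0.5558, -0.0473, 0.2355], 'ft_force': [1.4515, -1.6315, 3.613], 'opening': 0.9984}
285 305 189 204
pred 0.08 [286.  194.2] [304.3 205.5]
pred 0.088 [286. 192.] [304.4 203.3]
pred 0.13 [286.2 180.1] [305.  191.3]
```

View pics/s6.png

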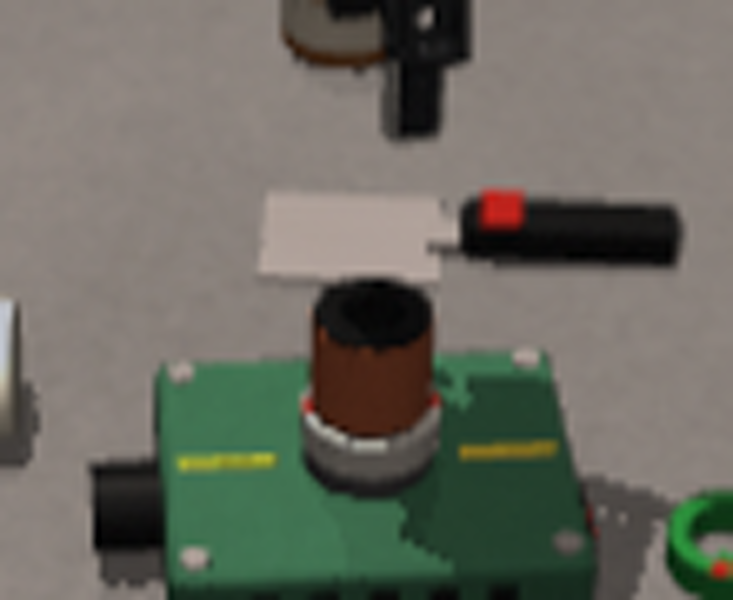

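The drum stands upright at (372,355) in the crop, flat on the home washer. Its bottom edge is at row 204.5 against 205.5 predicted, the dabs are still in line, and the gripper is clear.

apply_moves(motion=[[1, [0, 0, 0], [0, 0, 0]], [1, [0, 0, 0], [0, 0, 0]], [1, [0, 0, 0], [0, 0, 0]], [1, [0, 0, 0], [0, 0, 0]], [1, [0, 0, 0], [0, 0, 0]], [1, [0, 0, 0], [0, 0, 0]], [1, [0, 0, 0], [0, 0, 0]], [1, [0, 0, 0], [0, 0, 0]], [1, [0, 0, 0], [0, 0, 0]], [1, [0, 0, 0], [0, 0, 0]]])

```text
t: 19.55
position: [0.5526, -0.0467, 0.2279]
tcp_rot: [[0.943, 0.333, 0.0], [0.333, -0.943, 0.0], [0.0, -0.0, -1.0]]
ft_force: [-0.6, -0.1, -0.3]
opening: 1.001
grasp_force: 0.0
```

```bash
python3 -c "
from cell import ctrl
print(ctrl.close_job())"
```

```text
the job is handed in; nothing more can be done
None
```

The washer is fully home in its keyways, the drum was lowered flat onto it and released, nothing else was touched, and the job was handed in at about 19.6 s of the 51 s allowed; no verdict was returned.

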